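Lay the remote flat in its box and push the lid shut

ROBOT

A 6-joint arm with a two-finger parallel gripper is mounted at the origin on a cart in front of the work surface, level with it; the furniture and walls round the work are solid. World frame = base frame: x ahead of the robot, y to its left, z up, the work surface at z = 0. Lengths are in m, angles in degrees, forces in N, time in s.
With the tool pointing down it reaches from about 0.35 to 0.875 m from the base axis. Payload 4.2 kg.
Tool frame: the origin (TCP) lies on the front face of the gripper's body, between the roots of the fingers; the fingertips stand 70 mm ahead of it and the grasp point (between the pads) lies 51 mm ahead of it; z points along the fingers, y is the line along which they close (so a half turn about z gives the same grasp; the last joint's range is limited). The gripper opens to 87 mm and grips with 3 to 60 N. Pads are 19 mm wide; open, the fingers measure 117 mm over their backs; the gripper's body (75 mm by 190 mm) begins 51 mm behind the grasp point.
Start: joints at [-55.485, 22.042, 0.453, 0, -68.411, -14.817], TCP at [0.211, -0.588, 0.292] pointing down, gripper open.
Joint ranges: [-179.83, 179.83], [-69.29, 118.12], [-61.27, 80.66], [-181.25, 117.63], [-171.15, -9.14], [-177.46, 177.46]. Speed limits (degrees/s): [159.86, 159.86, 180, 180, 180, 180].

INTERFACE

Orientations are given as a 3x3 rotation matrix whose columns are the frame's x, y, z axes.
In Python, from station import r gives the robot as it stands.
- The arm moves only by the shell command python3 -m pendant 'ROWS' [OPENING]. ROWS is JSON, a list of rows, each a list of 2 entries, a list of its own where there are three numbers: the shift along the tool's x, y, z in mm, then the turn, a rotation vector about the tool's x, y, z in rad. A call has 1 to 10 rows; each row is the pose to reach, as a shift and turn from the pose commanded when the call began, along the tool's axes at that moment; what a row does not reach only later rows make up. A row lasts 1/10 s, in which the tool goes at most 50 mm and 8.59 degrees, less where a joint would pass 70% of its speed; a pose out of reach is approached as far as the arm can. A call with a gripper value outside its range is refused whole. OPENING is the opening, from 0 (shut) to 1 (fully open), set as the call begins (- or left out, the last holds). The fingers move at their own pace and stop on an object; the grip force is fixed at half the most. Time passes only in rows, so rows that repeat a pose let the fingers close. It gives the time, the measured TCP pose, the force, the opening and the grip force at its end, in the units of the state.
- r.sense(): the state, without advancing time (a new reading comes with each control period).
- r.capture(name): name is "scene" or "top" or "wrist"; returns a dict with "frame" (384x512x3 uint8, red, green, blue), "vertical_fov" (degrees; the focal length in pixels is half the picture's height over the tangent of half this angle, whatever the lens; pixels are square), "cx", "cy" (the principal point, pixels), "rvec" (rotation vector, rad) and "tvec" (3), from world to camera coordinates, as OpenCV has them. Camera axes: x right, y down, z forward; pixel columns grow to the right and rows downward; lengths in m; the calibration is good to about 2 mm. A picture is of the moment at which its call begins. There is no depth.
- r.finish_job(): hands the job in; it is judged then, once.
The state is a dict: "time_s": time; "joints": joint angles; "joint_velocities": joint speeds; "effort": joint torques, N m; "tcp_pos": TCP position; "ee_rot": TCP orientation; "wrist_force": force on the tool from outside, world axes, zero at the start; "moment": the same for the moment, N m; "gripper_width": opening from 0.0 (shut) to 1.0 (fully open); "gripper_force": force on a finger pad.
Only numpy, scipy, OpenCV 4.12 (cv2) and the standard library are available. Lean on these libraries where they do the work, as an engineer would, in place of code of your own. Each camera call takes 0.05 s, during which the arm holds its last target. There are 200 camera calls.

TASK

The remote control has been left standing on its long edge in the open black box, so the lid cannot close. Without picking anything up, push the remote over gently with a fingertip so that it lies flat on its back inside the box, buttons up; only then push the lid over and leave it fully shut. Leave the box standing where it is and do not disturb the other things on the worktop.

Things in the scene. Friction and masses are not known exactly. Their poses are not given: they have to be found in the camera images.
- gift_box: Black card box with hinged lid, loose on the worktop, 0.28 kg plus a lid of 0.1 kg. Outside 142 (its x) x 193 (its y) x 46 mm high without the lid; walls 3.5 mm; a solid insert raises the inner floor to 15.5 mm, so it is 30 mm deep inside, 133 x 183 mm. Origin: centre of the underside, z up. The lid is hinged along the far wall (+x side); the -x side is towards the robot, turned by up to about 0.6 rad either way.
- gift_box_lid (a joint): Lid angle in rad: 0 fully shut, 1.83 open as far as it goes (leaning back past upright, away from the robot); starts open, 1.55 to 1.8. The lid is a plate 142 (from hinge to free edge) x 193 x 11.5 mm; hinge axis along the box's y at box x = +71, z = 46 mm. The hinge has friction and damping: the lid stays where it is left above about 1.2 rad; pushed below about 1.0 rad it sinks slowly shut by its own weight, in 2 to 3 s.
- lid_edge (a point): Middle of the lid's free edge (front edge when shut), half way through its thickness. With the lid fully open it stands about 180 mm above the worktop and some 110 mm beyond the box's centre.
- box_floor (a point): Centre of the box's inner floor, 15.5 mm over the underside; axes as the box.
- remote: Dark grey remote control with coloured buttons, 167 (its x) x 46 (its y) x 19 mm (its z), about 0.11 kg. Origin: centre of its back face; its z points out of the button side. At the start it stands in the box on its long edge, its length along the box's y, buttons towards the robot (-x of the box), its upper edge 61 mm over the worktop, 15 mm above the box's rim; pushed at the upper edge it tips rather than slides.
- tumbler: Upturned clear glass, 79 mm across, 90 high; origin under its centre. Bystander.
- spice_jar: Spice jar with green cap, 46 mm across, 106 high; origin under its centre. Bystander.
- tape: Roll of tan packing tape, 96 mm across, 48 high; origin under its centre. Bystander.
- charger: White phone charger block, 49 x 28 x 26 mm; origin under its centre. Bystander.
- keys: Bunch of keys lying flat, 110 x 121 x 8 mm; origin under its centre. Bystander.

How it is judged (in metres and radians):
On the way, in this order (a step that is already met when the one before it is completed fails the run):
1. the remote lies flat on its back on the box's floor, buttons up, while the lid is still open (angle between remote's own z axis and vertical below 0.2 rad and z of remote in the frame of box_floor below 0.012 m and x of remote in the frame of box_floor between -0.067 and 0.067 m and y of remote in the frame of box_floor between -0.05 and 0.05 m and value of joint gift_box_lid above 1 rad), for 0.2 s.
2. the lid is fully shut (value of joint gift_box_lid below 0.035 rad), for 0.2 s.
At the end, for the whole second after the job is handed in: The remote lies flat (within 0.2 rad) on its back on the box's floor, buttons up; the lid is shut within 0.035 rad; the box stands flat within 30 mm of where it stood; all is at rest (angle between remote's own z axis and vertical below 0.2 rad and z of remote in the frame of box_floor below 0.012 m and x of remote in the frame of box_floor between -0.067 and 0.067 m and y of remote in the frame of box_floor between -0.05 and 0.05 m and value of joint gift_box_lid below 0.035 rad and distance of gift_box from where it was at the start of the episode below 0.03 m and angle between gift_box's own z axis and vertical below 0.05 rad and linear speed of each of gift_box, remote below 0.02 m/s); the robot touches nothing.
It fails at once if the remote is lifted: the middle of its back rises more than about 25 mm above its starting height (height (world z) of remote above 0.065 m).
It fails at once if the fingers squeeze or shove the remote with more than 20 N (contact force between the fingers and remote above 20 N).
It fails at once if the box is lifted or tilted (height (world z) of gift_box above 0.015 m or angle between gift_box's own z axis and vertical above 0.15 rad).
It fails at once if the box is shoved more than 30 mm (distance of gift_box from where it was at the start of the episode above 0.03 m).
It fails at once if a bystander is moved more than 20 mm (distance of any of tumbler, spice_jar, tape, charger, keys from where it was at the start of the episode above 0.02 m).
It also fails if it takes over 45 s, if anything falls off the work surface, if the arm or the gripper's body presses on something with over 40 N, if the wrist force passes 120 N, or if a joint passes its speed limit or range.

## Working session

There is one attempt and no reset: what is moved stays moved. The work goes in short steps, Python scripts to look and compute and a shell command to move; the robot and the scene stay as the last step left them, time stands still between calls to the robot, and variables do not carry over. Pictures are saved under pics/ and viewed, at most 13 in all, crops included, and the job is handed in when it is done.

```bash
mkdir -p pics; cat > h.py <<'E'
import numpy as np,cv2
from station import r
def cap(n,f=None):
    c=r.capture(n)
    if f: cv2.imwrite('pics/'+f,c['frame'][:,:,::-1])
    return c
def K(c):
    f=c['frame'].shape[0]/2/np.tan(np.radians(c['vertical_fov'])/2)
    return np.array([[f,0,c['cx']],[0,f,c['cy']],[0,0,1.]])
def ray(c,u,v):
    R=cv2.Rodrigues(np.array(c['rvec'],float))[0];t=np.array(c['tvec'],float).ravel()
    return -R.T@t, R.T@np.linalg.inv(K(c))@np.array([u,v,1.])
def onz(c,u,v,z):
    o,d=ray(c,u,v);return o+d*(z-o[2])/d[2]
def proj(c,P):
    return cv2.projectPoints(np.array(P,float).reshape(-1,3),np.array(c['rvec'],float),np.array(c['tvec'],float),K(c),None)[0].reshape(-1,2)
E
python3 - <<'E'
from h import *
a=cap('top')['frame'];b=cap('scene')['frame']
cv2.imwrite('pics/top.png',cv2.resize(a,(800,600))[:,:,::-1]);cv2.imwrite('pics/scene.png',cv2.resize(b,(800,600))[:,:,::-1])
s=r.sense();print(s)
E
```

```text
{'time_s': 0.1, 'joints': array([-5.54858199e+01,  2.20864100e+01,  3.88476456e-01, -2.52612408e-02,
       -6.84122336e+01, -1.48178581e+01]), 'joint_velocities': array([-0.04154343, -0.03734121,  0.25501404,  0.15975234, -0.04902977,
        0.05111443]), 'effort': array([-4.07982534e-04, -3.91691530e+01,  1.87934732e+01,  4.23186913e+00,
        1.34723273e-02, -6.90913430e-05]), 'tcp_pos': array([ 0.21054745, -0.58804285,  0.29127437]), 'ee_rot': array([[-9.41546939e-01, -3.36880984e-01, -7.51640855e-04],
       [-3.36881809e-01,  9.41545191e-01,  1.81660522e-03],
       [ 9.57240786e-05,  1.96363321e-03, -9.99998067e-01]]), 'wrist_force': array([ 0.93416606, -0.08813905, -0.26692623]), 'moment': array([ 0.06753393, -0.00267957, -0.01564897]), 'gripper_force': 0.0, 'gripper_width': 0.9998797820219987}
```

View pics/top.png

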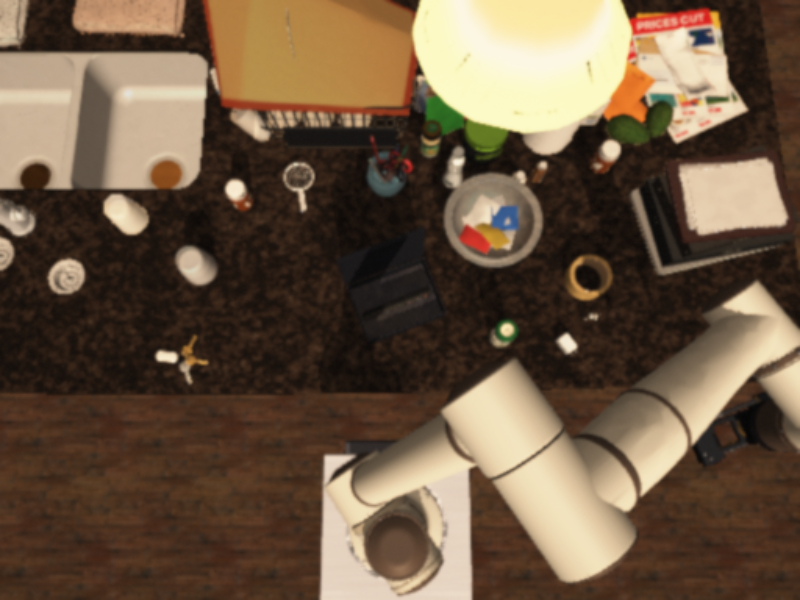

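View pics/scene.png

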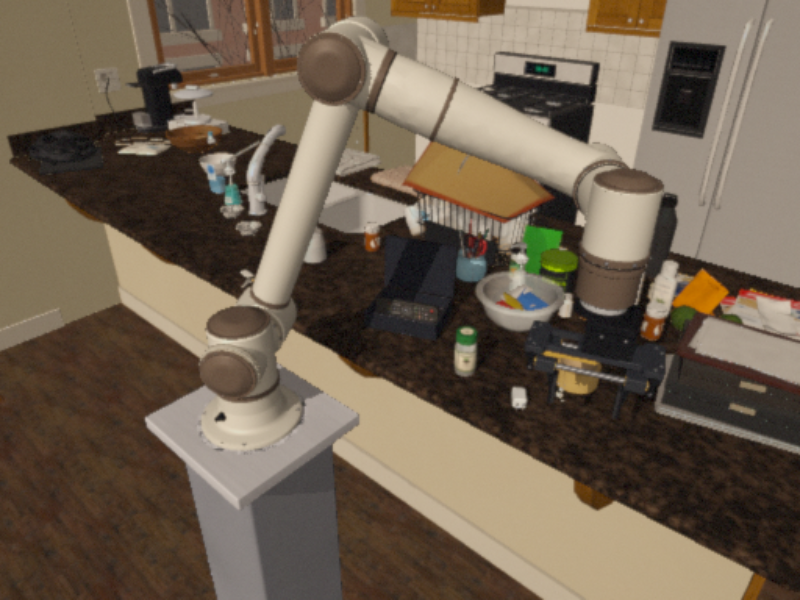

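The top view shows the open box at about (395,290)/800, its hinge side up and to the left, and the robot base at (400,540). The spice jar is at (505,333), the charger at (567,343) and the keys at (190,358). I'll zoom in on the box in both views.

```bash
python3 - <<'E'
from h import *
a=cap('top')['frame'][140:225,205:295];b=cap('scene')['frame'][145:220,230:300]
g=lambda i:np.clip((i/255.)**.5*255,0,255).astype(np.uint8)
A=cv2.resize(g(a),None,fx=5,fy=5,interpolation=2);B=cv2.resize(g(b),None,fx=5,fy=5,interpolation=2)
o=np.zeros((425,800,3),np.uint8);o[:425,:450]=A;o[:375,450:800]=B
cv2.imwrite('pics/z.png',o[:,:,::-1])
E
```

```text
(no output)
```

View pics/z.png

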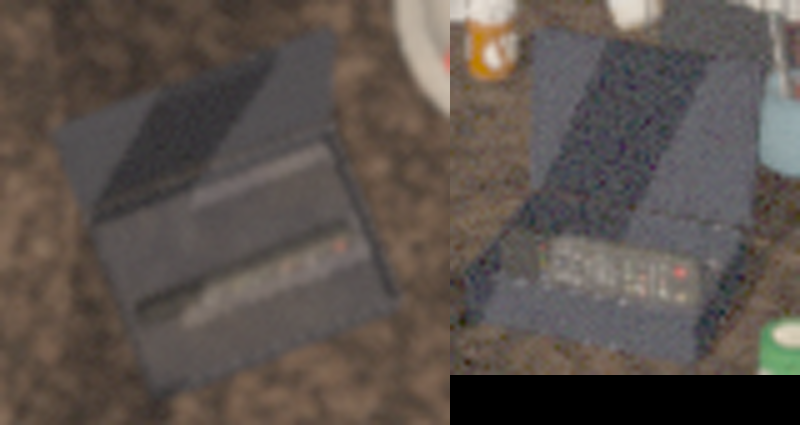

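The zoomed top view (x5, offset 205,140) shows the rim corners at (93,222), (333,132), (400,297) and (155,393). The remote's upper edge runs from about (140,306) to (348,230). The lid edge runs (60,130)–(332,33).

```bash
python3 - <<'E'
from h import *
c=cap('top')
f=lambda u,v,z:onz(c,205+(u-2)/5,140+(v-2)/5,z)
C=[f(93,222,.046),f(333,132,.046),f(400,297,.046),f(155,393,.046)]
for p in C:print(p.round(4))
m=np.mean(C,0);ex=(C[0]+C[1]-C[2]-C[3])[:2];yaw=np.arctan2(ex[1],ex[0]);e2=(C[0]+C[3]-C[1]-C[2])[:2]
print(m,yaw,np.arctan2(-e2[0],e2[1]),np.linalg.norm(ex)/2,np.linalg.norm(e2)/2)
R=np.array([[np.cos(yaw),-np.sin(yaw)],[np.sin(yaw),np.cos(yaw)]])
for u,v,z in [(140,306,.061),(348,230,.061),(60,130,.18),(332,33,.18)]:
  p=f(u,v,z);print(p.round(3),(R.T@(p-m)[:2]).round(4))
for n,u,v,z in [('jar',507,328,.106),('charger',567,343,.026),('tumbler',190,265,.09),('bowl',493,220,.06)]:
  print(n,onz(c,u*.64,v*.64,z).round(3))
E
```

```text
[0.5179 0.1093 0.046 ]
[ 0.5848 -0.0607  0.046 ]
[ 0.4648 -0.1067  0.046 ]
[0.3962 0.0639 0.046 ]
[0.49091098 0.00145082 0.046     ] 0.3615164868438545 0.3784956961140273 0.12921056776979903 0.1832575930173508
[0.455 0.074 0.061] [-0.0082  0.0811]
[ 0.509 -0.07   0.061] [-0.0081 -0.0731]
[0.546 0.121 0.18 ] [0.0935 0.0929]
[ 0.612 -0.053  0.18 ] [ 0.0936 -0.0939]
jar [ 0.416 -0.233  0.106]
charger [ 0.397 -0.382  0.026]
tumbler [0.557 0.457 0.09 ]
bowl [ 0.675 -0.219  0.06 ]
```

```bash
python3 -m pendant '[[[-45,50,0],[0,0,0]],[[-90,100,0],[0,0,0]],[[-135,150,0],[0,0,0]],[[-180,200,0],[0,0,0]],[[-225,250,0],[0,0,0]],[[-270,300,0],[0,0,0]],[[-315,350,0],[0,0,0]],[[-360,400,0],[0,0,0]],[[-418,459,0],[0,0,-0.01]],[[-418,459,0],[0,0,-0.01]]]' 0; python3 -m pendant '[[[0,0,0],[0,0,0]],[[0,0,0],[0,0,0]],[[0,0,0],[0,0,0]]]'; python3 -c "
from h import *
s=r.sense();print(s['tcp_pos'],s['ee_rot'],s['wrist_force'])"
```

```text
time_s: 1.25
tcp_pos: [0.402, -0.1244, 0.2927]
ee_rot: [[-0.938, -0.347, 0.001], [-0.347, 0.938, 0.0], [-0.001, -0.0, -1.0]]
wrist_force: [0.9, -0.3, 0.4]
gripper_width: 0.175
gripper_force: 0.0
time_s: 1.55
tcp_pos: [0.4014, -0.1269, 0.2921]
ee_rot: [[-0.938, -0.346, -0.001], [-0.346, 0.938, -0.0], [0.0, 0.0, -1.0]]
wrist_force: [0.5, -0.8, 0.1]
gripper_width: 0.013
gripper_force: 0.0
[ 0.40142011 -0.1268891   0.29214572] [[-9.38331313e-01 -3.45737016e-01 -5.11743360e-04]
 [-3.45737049e-01  9.38331441e-01 -2.57246577e-05]
 [ 4.89078850e-04  1.52790387e-04 -9.99999869e-01]] [ 0.45022869 -0.79001233  0.14310596]
```

```bash
python3 - <<'E'
from h import *
f=cap('wrist')['frame']
cv2.imwrite('pics/w.png',(np.clip((f/255.)**.6*255,0,255).astype(np.uint8))[:,:,::-1])
E
```

```text
(no output)
```

View pics/w.png

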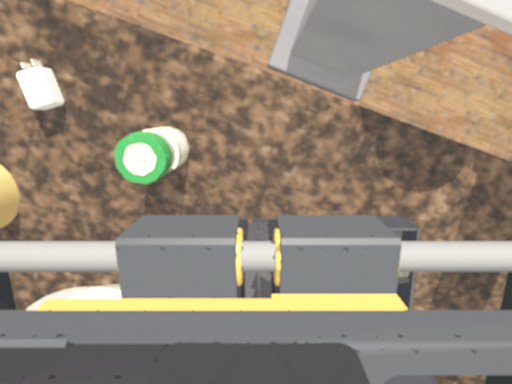

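The wrist camera faces back towards the robot, with the jar at (142,158), so it can't see the box. I'll carry on from the top-view estimate.

```bash
python3 -m pendant '[[[-40,44,0],[0,0,0]],[[-83,89,0],[0,0,0.01]],[[-83,89,50],[0,0,0.01]],[[-83,89,90],[0,0,0.01]],[[-83,89,130],[0,0,0.01]],[[-83,89,150],[0,0,0.01]],[[-83,89,150],[0,0,0.01]],[[-83,89,150],[0,0,0.01]]]'; python3 - <<'E'
from h import *
s=r.sense();p=s['tcp_pos']+.07*s['ee_rot'][:,2];print(p)
c=cap('top')['frame'][140:225,205:295];d=cap('scene');b=d['frame'][125:220,220:310]
g=lambda i:np.clip((i/255.)**.5*255,0,255).astype(np.uint8)
o=np.zeros((500,800,3),np.uint8);o[:340,:360]=cv2.resize(g(c),None,fx=4,fy=4,interpolation=2);o[:456,360:792]=cv2.resize(g(b),None,fx=4.8,fy=4.8,interpolation=2)
cv2.imwrite('pics/z2.png',o[:,:,::-1])
E
```

```text
time_s: 2.4
tcp_pos: [0.4493, -0.0152, 0.1427]
ee_rot: [[-0.942, -0.335, 0.0], [-0.335, 0.942, -0.0], [-0.0, -0.0, -1.0]]
wrist_force: [0.9, 0.2, 0.1]
gripper_width: 0.008
gripper_force: 0.0
[ 0.44935393 -0.0152484   0.07267734]
```

View pics/z2.png

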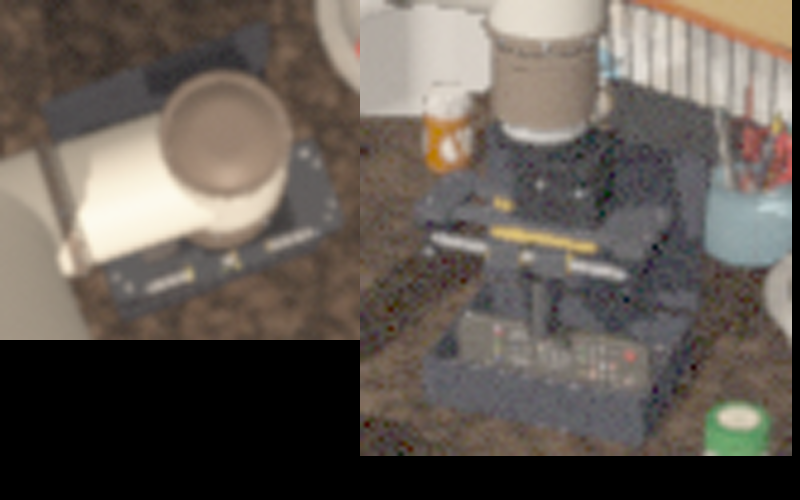

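The fingertip hangs in front of the remote's button face, at about (540,330) in the right half, close to the middle. I'll lower it to about 52 mm and push gently.

```bash
python3 -m pendant '[[[0,0,7],[0,0,-0.01]],[[0,0,14],[0,0,-0.02]],[[0,0,20],[0,0,-0.025]],[[0,0,20],[0,0,-0.025]],[[-4,0,20],[0,0,-0.025]],[[-8,0,20],[0,0,-0.025]],[[-12,0,20],[0,0,-0.025]],[[-15,0,20],[0,0,-0.025]]]'; python3 -m pendant '[[[-2,0,0],[0,0,0]],[[-4,0,0],[0,0,0]],[[-6,0,0],[0,0,0]],[[-8,0,0],[0,0,0]],[[-10,0,0],[0,0,0]]]';python3 -m pendant '[[[-2,0,0],[0,0,0]],[[-4,0,0],[0,0,0]],[[-6,0,0],[0,0,0]],[[-8,0,0],[0,0,0]],[[-10,0,0],[0,0,0]]]'; python3 - <<'E'
from h import *
s=r.sense();p=s['tcp_pos']+.07*s['ee_rot'][:,2];print(p)
d=cap('scene');b=d['frame'][125:220,220:310]
g=lambda i:np.clip((i/255.)**.5*255,0,255).astype(np.uint8)
cv2.imwrite('pics/z3.png',cv2.resize(g(b),None,fx=5,fy=5,interpolation=2)[:,:,::-1])
E
```

```text
time_s: 3.3
tcp_pos: [0.4637, -0.0088, 0.1224]
ee_rot: [[-0.933, -0.361, 0.001], [-0.361, 0.933, 0.0], [-0.001, -0.0, -1.0]]
wrist_force: [-0.4, -0.0, 0.2]
gripper_width: 0.002
gripper_force: 0.3
time_s: 3.8
tcp_pos: [0.4724, -0.0054, 0.1222]
ee_rot: [[-0.933, -0.36, -0.0], [-0.36, 0.933, 0.0], [-0.0, 0.0, -1.0]]
wrist_force: [-0.3, 0.6, -0.1]
gripper_width: 0.011
gripper_force: 0.0
time_s: 4.3
tcp_pos: [0.4818, -0.0018, 0.1222]
ee_rot: [[-0.933, -0.36, -0.0], [-0.36, 0.933, -0.0], [0.0, 0.0, -1.0]]
wrist_force: [-0.8, -0.7, 0.4]
gripper_width: -0.001
gripper_force: 0.0
[ 0.48180461 -0.0018314   0.05223763]
```

View pics/z3.png

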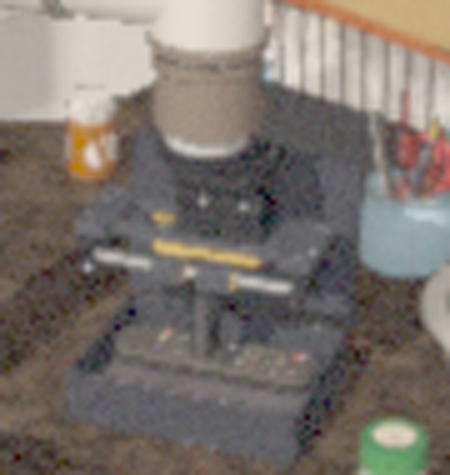

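The remote is tilting backwards, with the finger at about (203,330) against its upper edge. The forces are tiny, so I'll keep pushing.

```bash
python3 -m pendant '[[[-2,0,0],[0,0,0]],[[-4,0,0],[0,0,0]],[[-6,0,0],[0,0,0]],[[-8,0,0],[0,0,0]],[[-10,0,0],[0,0,0]]]';python3 -m pendant '[[[-2,0,0],[0,0,0]],[[-4,0,0],[0,0,0]],[[-6,0,0],[0,0,0]],[[-8,0,0],[0,0,0]],[[-10,0,0],[0,0,0]],[[-10,0,0],[0,0,0]],[[-10,0,0],[0,0,0]]]'; python3 -m pendant '[[[20,0,-15],[0,0,0]],[[50,0,-40],[0,0,0]],[[90,0,-60],[0,0,0]],[[130,0,-80],[0,0,0]],[[130,0,-80],[0,0,0]],[[130,0,-80],[0,0,0]]]'; python3 - <<'E'
from h import *
c=cap('top')['frame'][140:225,205:295];d=cap('scene');b=d['frame'][125:220,220:310]
g=lambda i:np.clip((i/255.)**.5*255,0,255).astype(np.uint8)
o=np.zeros((500,800,3),np.uint8);o[:340,:360]=cv2.resize(g(c),None,fx=4,fy=4,interpolation=2);o[:456,360:792]=cv2.resize(g(b),None,fx=4.8,fy=4.8,interpolation=2)
cv2.imwrite('pics/z4.png',o[:,:,::-1])
E
```

```text
time_s: 4.85
tcp_pos: [0.4911, 0.0018, 0.1222]
ee_rot: [[-0.933, -0.361, -0.0], [-0.361, 0.933, -0.0], [0.0, -0.0, -1.0]]
wrist_force: [-0.6, -0.7, 0.6]
gripper_width: 0.006
gripper_force: 0.0
time_s: 5.55
tcp_pos: [0.5003, 0.0053, 0.1222]
ee_rot: [[-0.933, -0.36, -0.0], [-0.36, 0.933, -0.0], [0.0, 0.0, -1.0]]
wrist_force: [-0.0, -0.4, -0.1]
gripper_width: 0.003
gripper_force: 0.0
time_s: 6.15
tcp_pos: [0.379, -0.0417, 0.2031]
ee_rot: [[-0.933, -0.36, 0.003], [-0.36, 0.933, 0.001], [-0.003, -0.0, -1.0]]
wrist_force: [1.1, 0.1, 0.2]
gripper_width: 0.003
gripper_force: 0.0
```

View pics/z4.png

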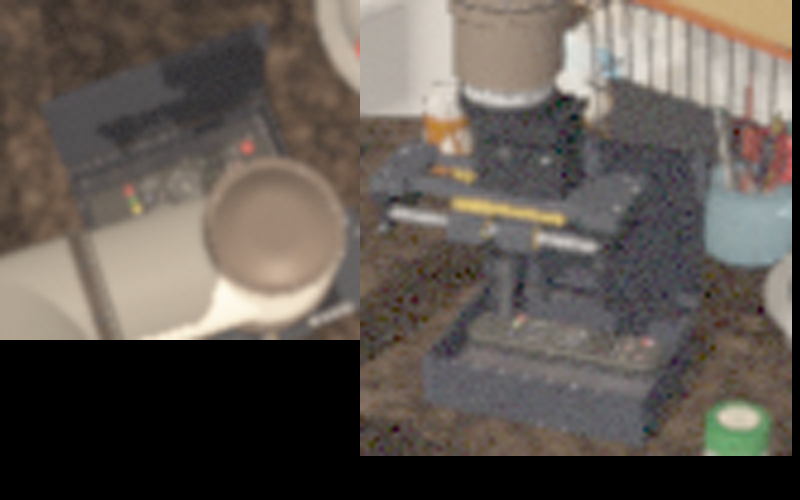

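The remote appears to lie on its back with its buttons up. The red buttons are at (248,147) and (128,190) in the top crop, and at (648,343) and (517,322) in the scene crop. I'll triangulate them to check it is flat.

```bash
python3 - <<'E'
from h import *
t=cap('top');s=cap('scene')
yaw=.368;ca,sa=np.cos(yaw),np.sin(yaw)
B=lambda p:(ca*(p[0]-.491)+sa*(p[1]-.0015),-sa*(p[0]-.491)+ca*(p[1]-.0015),p[2])
def cen(f,x0,x1,y0,y1):
    w=f[y0:y1,x0:x1].astype(float);w=np.clip(w[:,:,0]-np.maximum(w[:,:,1],w[:,:,2])-25,0,None);w*=w>.4*w.max()
    yy,xx=np.mgrid[y0:y1,x0:x1];return (w*xx).sum()/w.sum(),(w*yy).sum()/w.sum()
for a,b in [((205+248/4,140+147/4),(220+288/4.8,125+343/4.8)),((205+128/4,140+190/4),(220+157/4.8,125+322/4.8))]:
    a=cen(t['frame'],int(a[0])-3,int(a[0])+5,int(a[1])-3,int(a[1])+4);b=cen(s['frame'],int(b[0])-3,int(b[0])+5,int(b[1])-3,int(b[1])+4)
    o,d=ray(t,*a);q,e=ray(s,*b)
    k=np.linalg.lstsq(np.stack([d,-e],1),q-o,rcond=None)[0]
    p=(o+d*k[0]+q+e*k[1])/2;print(a,b,p.round(4),np.round(B(p),4),np.linalg.norm(o+d*k[0]-q-e*k[1]))
# lid edge in the top crop: (45,103)-(265,25) (x4)
for z in(.17,.18,.19):
    for u,v in((45,103),(265,25)): print(z,np.round(B(onz(t,205+u/4,140+v/4,z)),3))
E
```

```text
(np.float64(266.1873417721519), np.float64(176.3746835443038)) (np.float64(279.0), np.float64(196.0)) [ 0.5512 -0.0441  0.0315] [ 0.0398 -0.0642  0.0315] 0.002447467248037169
(np.float64(236.69032258064516), np.float64(187.2516129032258)) (np.float64(253.0), np.float64(191.0)) [0.5108 0.0611 0.0315] [0.0399 0.0485 0.0315] 0.0028457101049256628
0.17 [0.097 0.093 0.17 ]
0.17 [ 0.096 -0.097  0.17 ]
0.18 [0.094 0.094 0.18 ]
0.18 [ 0.092 -0.095  0.18 ]
0.19 [0.091 0.094 0.19 ]
0.19 [ 0.089 -0.093  0.19 ]
```

The remote is flat: both buttons triangulate to z ≈ 0.032. The lid is at about 1.7 rad. Next I'll go over the top and behind the lid.

```bash
python3 -m pendant '[[[0,0,-40],[0,0,0]],[[0,0,-80],[0,0,0]],[[0,0,-100],[0,0,0]],[[-40,0,-100],[0,0,0]],[[-80,0,-100],[0,0,0]],[[-120,0,-100],[0,0,0]],[[-160,0,-100],[0,0,0]],[[-200,0,-100],[0,0,0]],[[-240,0,-100],[0,0,0]],[[-272,0,-100],[0,0,0]]]'; python3 -m pendant '[[[0,0,0],[0,0,0]],[[0,0,0],[0,0,0]],[[0,0,0],[0,0,0]]]'; python3 - <<'E'
from h import *
d=cap('scene');b=d['frame'][85:225,200:350]
g=lambda i:np.clip((i/255.)**.5*255,0,255).astype(np.uint8)
cv2.imwrite('pics/z5.png',cv2.resize(g(b),None,fx=4,fy=4,interpolation=2)[:,:,::-1])
E
```

```text
time_s: 7.35
tcp_pos: [0.6353, 0.0577, 0.2998]
ee_rot: [[-0.933, -0.361, -0.003], [-0.361, 0.933, -0.001], [0.003, 0.0, -1.0]]
wrist_force: [0.6, 0.4, 0.4]
gripper_width: 0.003
gripper_force: 0.0
time_s: 7.65
tcp_pos: [0.6323, 0.0564, 0.3014]
ee_rot: [[-0.933, -0.36, -0.002], [-0.36, 0.933, -0.001], [0.002, 0.0, -1.0]]
wrist_force: [0.7, 0.4, 0.4]
gripper_width: 0.001
gripper_force: 0.0
```

View pics/z5.png

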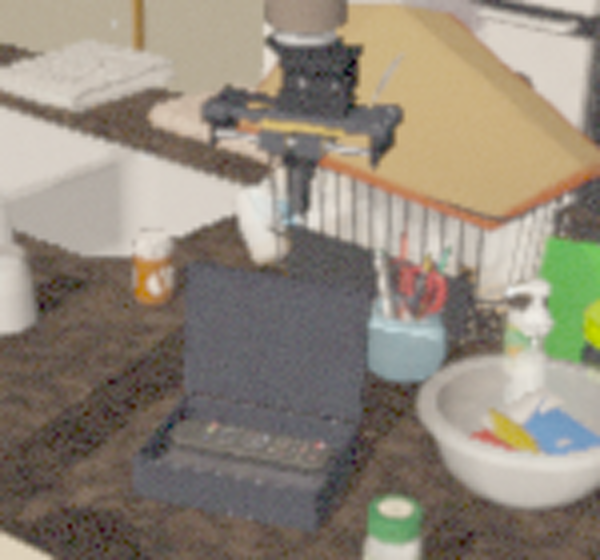

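The remote lies flat in the box at (250,445), the lid stands open at (275,340), and the fingertip is above and behind it at (300,210). The pen cup at (405,330) is clear of the gripper. Now I'll go down and pull the lid slowly.

```bash
python3 -m pendant '[[[0,0,35],[0,0,0]],[[0,0,65],[0,0,0]],[[0,0,76],[0,0,0]],[[0,0,76],[0,0,0]],[[8,0,76],[0,0,0]],[[12,0,76],[0,0,0]],[[15,0,76],[0,0,0]],[[18,0,76],[0,0,0]],[[21,0,76],[0,0,0]],[[24,0,76],[0,0,0]]]'; for i in 1 ; do python3 -m pendant '[[[3,0,0],[0,0,0]],[[6,0,0],[0,0,0]],[[9,0,0],[0,0,0]],[[12,0,0],[0,0,0]],[[15,0,0],[0,0,0]],[[18,0,0],[0,0,0]],[[21,0,0],[0,0,0]],[[24,0,0],[0,0,0]],[[27,0,0],[0,0,0]],[[30,0,0],[0,0,0]]]';done;  python3 -m pendant '[[[3,0,0],[0,0,0]],[[6,0,0],[0,0,0]],[[9,0,0],[0,0,0]],[[12,0,0],[0,0,0]],[[15,0,0],[0,0,0]],[[18,0,0],[0,0,0]],[[21,0,0],[0,0,0]],[[24,0,0],[0,0,0]],[[27,0,0],[0,0,0]],[[30,0,0],[0,0,0]]]'; python3 - <<'E'
from h import *
d=cap('scene');b=d['frame'][85:225,200:350]
g=lambda i:np.clip((i/255.)**.5*255,0,255).astype(np.uint8)
cv2.imwrite('pics/z6.png',cv2.resize(g(b),None,fx=4,fy=4,interpolation=2)[:,:,::-1])
E
```

```text
time_s: 8.7
tcp_pos: [0.6102, 0.0478, 0.2265]
ee_rot: [[-0.933, -0.36, 0.0], [-0.36, 0.933, 0.0], [-0.0, -0.0, -1.0]]
wrist_force: [0.5, 0.6, 0.2]
gripper_width: 0.002
gripper_force: 0.0
time_s: 9.7
tcp_pos: [0.5823, 0.037, 0.2264]
ee_rot: [[-0.933, -0.361, 0.001], [-0.361, 0.933, 0.0], [-0.001, -0.0, -1.0]]
wrist_force: [-0.8, 0.0, 0.0]
gripper_width: 0.009
gripper_force: 0.2
time_s: 10.7
tcp_pos: [0.5541, 0.0261, 0.2262]
ee_rot: [[-0.933, -0.36, -0.0], [-0.36, 0.933, -0.0], [0.0, 0.0, -1.0]]
wrist_force: [-0.2, 0.3, -0.1]
gripper_width: 0.006
gripper_force: 0.1
```

View pics/z6.png

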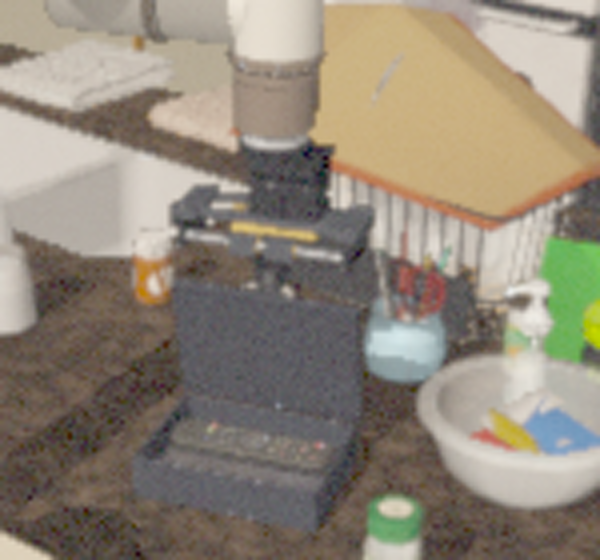

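The lid's edge has come forward to about (270,290), the box has not shifted and the remote is still flat. I'll keep going.

```bash
python3 -m pendant '[[[3,0,0],[0,0,0]],[[6,0,0],[0,0,0]],[[9,0,0],[0,0,0]],[[12,0,0],[0,0,0]],[[15,0,0],[0,0,0]],[[18,0,0],[0,0,0]],[[21,0,0],[0,0,0]],[[24,0,0],[0,0,0]],[[27,0,0],[0,0,0]],[[30,0,0],[0,0,0]]]';  python3 -m pendant '[[[3,0,0],[0,0,0]],[[6,0,0],[0,0,0]],[[9,0,0],[0,0,0]],[[12,0,0],[0,0,0]],[[15,0,0],[0,0,0]],[[18,0,0],[0,0,0]],[[21,0,0],[0,0,0]],[[24,0,0],[0,0,0]],[[27,0,0],[0,0,0]],[[30,0,0],[0,0,0]]]';  python3 -m pendant '[[[3,0,0],[0,0,0]],[[6,0,0],[0,0,0]],[[9,0,0],[0,0,0]],[[12,0,0],[0,0,0]],[[15,0,0],[0,0,0]],[[18,0,0],[0,0,0]],[[20,0,0],[0,0,0]]]'; for i in 1 2 3; do python3 -m pendant '[[[0,0,-10],[0,0,0]],[[0,0,-20],[0,0,0]],[[0,0,-20],[0,0,0]],[[0,0,-20],[0,0,0]],[[0,0,-20],[0,0,0]],[[0,0,-20],[0,0,0]],[[0,0,-20],[0,0,0]],[[0,0,-20],[0,0,0]],[[0,0,-20],[0,0,0]],[[0,0,-20],[0,0,0]]]' | grep -E 'time|tcp|wrist'; done;  python3 - <<'E'
from h import *
d=cap('scene');b=d['frame'][85:225,200:350]
g=lambda i:np.clip((i/255.)**.5*255,0,255).astype(np.uint8)
cv2.imwrite('pics/z7.png',cv2.resize(g(b),None,fx=4,fy=4,interpolation=2)[:,:,::-1])
E
```

```text
time_s: 11.75
tcp_pos: [0.5262, 0.0153, 0.2263]
ee_rot: [[-0.933, -0.36, -0.0], [-0.36, 0.933, -0.0], [0.0, 0.0, -1.0]]
wrist_force: [-0.1, -0.8, -0.9]
gripper_width: 0.005
gripper_force: 0.1
time_s: 12.75
tcp_pos: [0.4982, 0.0045, 0.2263]
ee_rot: [[-0.933, -0.36, -0.0], [-0.36, 0.933, -0.0], [0.0, 0.0, -1.0]]
wrist_force: [-0.4, 0.7, -0.5]
gripper_width: 0.004
gripper_force: 0.0
time_s: 13.45
tcp_pos: [0.4795, -0.0027, 0.2263]
ee_rot: [[-0.933, -0.36, -0.0], [-0.36, 0.933, 0.0], [0.0, 0.0, -1.0]]
wrist_force: [-0.0, -0.5, -0.6]
gripper_width: 0.005
gripper_force: 0.0
time_s: 14.45
tcp_pos: [0.4798, -0.0026, 0.2462]
wrist_force: [0.5, 0.1, -0.9]
time_s: 15.45
tcp_pos: [0.4798, -0.0026, 0.2662]
wrist_force: [-0.4, 0.4, 0.2]
time_s: 16.45
tcp_pos: [0.4798, -0.0026, 0.2862]
wrist_force: [0.3, 0.2, -0.2]
```

View pics/z7.png

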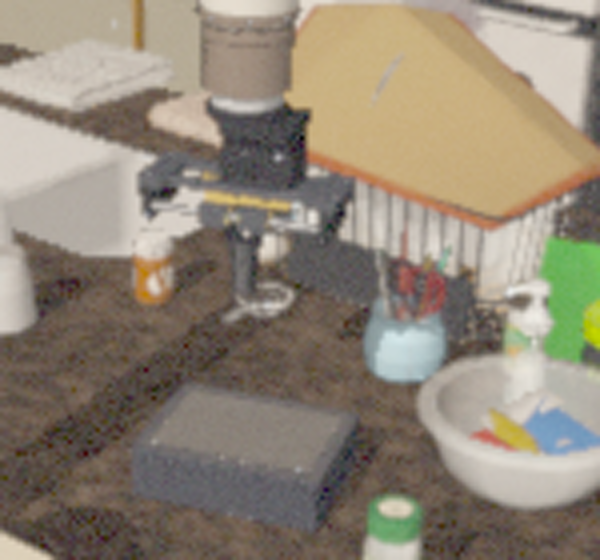

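The lid looks fully shut at (245,430), the box is in place and the arm is clear. I'll wait 2 s and compare frames to check nothing is still sinking. I'll also check the lid edge height against the geometry.

```bash
python3 -c "
from h import *
np.save('a.npy',np.mean([cap('scene')['frame'].astype(float) for _ in range(4)],0))"
for i in 1 2; do python3 -m pendant '[[[0,0,0],[0,0,0]],[[0,0,0],[0,0,0]],[[0,0,0],[0,0,0]],[[0,0,0],[0,0,0]],[[0,0,0],[0,0,0]],[[0,0,0],[0,0,0]],[[0,0,0],[0,0,0]],[[0,0,0],[0,0,0]],[[0,0,0],[0,0,0]],[[0,0,0],[0,0,0]]]' >/dev/null; done
python3 - <<'E'
from h import *
a=np.load('a.npy');L=[cap('scene') for _ in range(4)];c=L[0];b=np.mean([x['frame'].astype(float) for x in L],0)
d=np.abs(a-b).mean(2);print('box diff',d[175:220,230:295].mean(),d[175:220,230:295].max(),'bg',d[185:230,300:345].mean(),d[185:230,300:345].max())
ca,sa=np.cos(.368),np.sin(.368)
W=lambda x,y,z:(.491+ca*x-sa*y,.0015+sa*x+ca*y,z)
for ang in(0,.05,.1):
  P=[W(.071-.142*np.cos(ang)+.0115*np.sin(ang),y,.046+.142*np.sin(ang)+.0115*np.cos(ang)) for y in(.0965,-.0965)]+[W(.071,-.0965,.0575)]
  print(ang,((proj(c,P)-[200,85])*4).round(0).tolist())
im=cv2.resize(np.clip((b[165:225,225:300]/255)**.5*255,0,255).astype(np.uint8),None,fx=8,fy=8,interpolation=2)
cv2.imwrite('pics/z8.png',im[:,:,::-1])
E
```

```text
box diff 1.69011396011396 11.583333333333334 bg 1.4116460905349792 8.5
0 [[124.0, 446.0], [314.0, 483.0], [355.0, 413.0]]
0.05 [[124.0, 439.0], [314.0, 476.0], [355.0, 413.0]]
0.1 [[125.0, 432.0], [315.0, 469.0], [355.0, 413.0]]
```

View pics/z8.png

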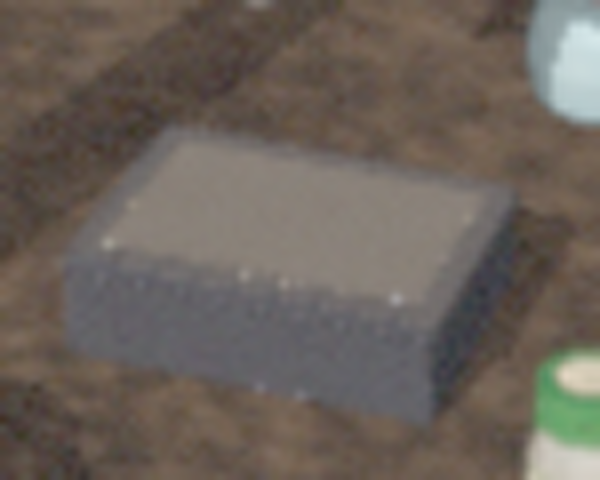

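The lid sits flush with no gap. Its front corner at (435,335) matches the projection for a shut lid, and nothing is moving. I'm handing the job in.

```bash
python3 -c "
from h import *
print(r.finish_job())"
```

```text
the job is handed in; nothing more can be done
None
```

I tipped the remote onto its back in the box, buttons up, then shut the lid and handed the job in; the last pictures show the lid flush and the box where it stood, but no verdict was returned.

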